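Show the glass ball: draw its dish from the dock and give it a quarter turn

TASK

Take the round dish by the bar of its handle and draw it straight out of its dock, clear of the two overhanging brass lips, then lift it straight up with the bar still across the dock's rails. Then, holding it clear of the desk, give it a quarter turn, either way, so that the bar ends in line with the rails. Keep the dish level and the loose glass ball inside the inlaid brass ring all the time, leave the other things alone, and finish holding the dish still in the air, at least 10 cm above the desk, with the ball resting in the middle.

Things in the scene. Friction and masses are not known exactly. Their poses are not given: they have to be found in the camera images.
- dock: wooden dock fixed to the desk, 132 x 141 x 22 mm high, green floor 8 mm up, two brass lips. Origin: on the desk under the parked dish; x along the rails to the closed back: the dish comes out along -x. Channel 121 mm wide from x = -62 (open) to +60 mm (stop); lips 17 to 22 mm over the desk, 106 mm apart. The dish is free to rise once its centre is beyond x = -90 mm
- dish: round light-wood dish, 320 g, on a foot disc 116 mm across, 5 mm thick, that slides under the lips with 2.5 mm side play, 4 mm above. Origin: centre of its underside, z up, 8 mm above the desk when parked. Floor flat to 14 mm from the middle, then sloping up 14 degrees; inlaid brass ring of 27 mm radius; rim 93 mm across, 22 mm up. Brass posts at y = +-47.5 mm carry the handle bar
- bar (a point): centre of the dark wooden handle bar over the middle of the dish, 88 mm above its underside (96 mm above the desk when parked). Bar: 88 mm long along the dish's y, 14 mm thick along its x (grip across this), 20 mm high; axes as the dish's. The parked bar lies across the dock's rails within about 8 degrees
- ball_center (a point): centre of the loose green glass ball, 32 mm across, 50 g, resting in the middle of the dish; its top is about 39 mm above the underside of the dish
- mug_mid (a point): the green mug at the right of the dock (not the one at the back left), 82 x 118 x 94 mm, a bystander; point at half height in its middle
- ink_bottle_mid (a point): small square ink bottle with a black cap near the front right corner, 47 x 46 x 56 mm, a bystander; point at half height in its middle
- duck_mid (a point): bronze duck, 60 x 179 x 112 mm, a bystander; point 50 mm up in its middle
- stamp_mid (a point): rubber stamp with a turned handle, 26 x 54 x 69 mm, a bystander; point at half height in its middle
Mind the look-alikes: they are no part of the job. There is more than one size of the dish; the one meant has the size given above.

How it is judged:
By the outcome, as a careful person would: the job done as asked, in the order asked, and still so for the second after the job is handed in, while the arm keeps its last pose, push and grip.
It also fails if it takes over 51 s, if anything falls off the work surface, if the arm or the gripper's body presses on something with over 40 N, if the wrist force passes 120 N, or if a joint passes its speed limit or range.

ROBOT

A 7-joint arm with a two-finger parallel gripper is mounted at the origin on a cart in front of the work surface, level with it; the furniture and walls round the work are solid. World frame = base frame: x ahead of the robot, y to its left, z up, the work surface at z = 0. Lengths are in m, angles in rad, forces in N, time in s.
With the tool pointing down it reaches from about 0.425 to 0.925 m from the base axis. Payload 6.8 kg.
Tool frame: the origin (TCP) lies at the very end of the fingers, on their centre line; the grasp point (between the pads) lies 19 mm behind it; z points along the fingers, y is the line along which they close (so a half turn about z gives the same grasp; the last joint's range is limited). The gripper opens to 85 mm and grips with 20 to 120 N. Pads are 22 mm wide; open, the fingers measure 114 mm over their backs; the gripper's body (76 mm by 85 mm) begins 54 mm behind the grasp point. The pads swing forward as they close: fully open they stand 13 mm farther back than shut.
Start: joints at [-0.108, 0.477, 0.022, 1.555, -0.011, 1.109, -0.083], TCP at [0.675, 0, 0.231] pointing down, gripper open.
Joint ranges: [-2.96, 2.96], [-0.34, 2.1], [-1.41, 1.46], [0.24, 2.44], [-1.37, 4.51], [0.17, 1.92], [-2.96, 2.96]. Speed limits (rad/s): [2.39, 2.39, 3.14, 3.14, 3.14, 3.14, 3.14].

INTERFACE

Orientations are given as a unit quaternion [w, x, y, z].
In Python, from station import telemetry, viewer, job, search_frame, cut_out gives the robot as it stands. The module is installed in compiled form; this text tells all that it offers.
- The arm moves only by the shell command python3 -m crank 'ROWS' [FORCE]. ROWS is JSON, a list of rows, each an object with "delta_rot": the turn, a rotation vector about the tool's x, y, z in degrees, a list of three; "xyz": the shift along the tool's x, y, z in m, a list of three; "fingers": the gripper command: -1 is fully open, 1 is shut, values between are in proportion. In form: [{"delta_rot": [ax, ay, az], "xyz": [dx, dy, dz], "fingers": fingers}, ...]. A call has 1 to 10 rows; each row is the pose to reach, as a shift and turn from the pose commanded when the call began, along the tool's axes at that moment; what a row does not reach only later rows make up. A row lasts 1/10 s, in which the tool goes at most 50 mm and 8.59 degrees, less where a joint would pass 70% of its speed; a pose out of reach is approached as far as the arm can. A call with a gripper value outside its range is refused whole. The fingers move at their own pace and stop on an object; FORCE is the grip in N (left out, the last holds). Time passes only in rows, so rows that repeat a pose let the fingers close. It gives the time, the measured TCP pose, the force, the opening and the grip force at its end, in the units of the state.
- telemetry.get_obs(): the state, without advancing time (a new reading comes with each control period).
- viewer.read_camera(name): name is "scene" or "side" or "wrist"; returns a dict with "img" (384x512x3 uint8, red, green, blue), "fx", "fy", "cx", "cy" (pixels), "k1" (the pictures are not rectified: a ray, as slopes to the right and down, at radius r is drawn at 1 + k1 r^2 times it, then the intrinsics apply), "origin" and "rotation" of the camera in the world. Camera axes: x right, y up, looking along -z (the intrinsics and any distortion apply to the point x, -y, -z); pixel columns grow to the right and rows downward; lengths in m; the calibration is good to about 2 mm. A picture is of the moment at which its call begins. There is no depth.
- job.hand_in(): hands the job in; it is judged then, once.
Trained networks look in the newest picture that a camera, given by its name, has taken for a name from the list of things; names that differ only in an ending like _2 or _b are one class to them, and where a whole thing is asked for, a point or a joint stands for the part that bears it (a point fixed in the world has none). Each returns a list of dicts, best first, with "score" (0 to 1); they miss things now and then, are a little off and sometimes report something else, mostly with a low value. They report only what shows in the picture. A call takes as long as a camera call. They do not tell look-alikes from the thing itself.
- search_frame(camera, thing): "pixel" ([column, row] in pixels, amid what is visible of it).
- cut_out(camera, thing): "pixels" (384x512 bool, what is visible of it) and "pixel" ([column, row] in pixels, amid what is visible of it).
The state is a dict: "t": time; "q": joint angles; "joint_vel": joint speeds; "joint_torque": joint torques, N m; "eef_pos": TCP position; "tool_rot": TCP orientation; "contact_force": force on the tool from outside, world axes, zero at the start; "torque": the same for the moment, N m; "gripper_width": opening from 0.0 (shut) to 1.0 (fully open); "grasp_force": force on a finger pad.
Only numpy, scipy, OpenCV 4.12 (cv2) and the standard library are available. Lean on these libraries where they do the work, as an engineer would, in place of code of your own. Each camera call takes 0.05 s, during which the arm holds its last target. There are 200 camera calls.

## Working session

There is one attempt and no reset: what is moved stays moved. The work goes in short steps, Python scripts to look and compute and a shell command to move; the robot and the scene stay as the last step left them, time stands still between calls to the robot, and variables do not carry over. Pictures are saved under pics/ and viewed, at most 10 in all, crops included, and the job is handed in when it is done.

```bash
mkdir -p pics; cat > h.py <<'E'
import numpy as np, cv2
from station import telemetry, viewer, job, search_frame, cut_out
def ray(c,p):
    d=np.array([(p[0]-c["cx"])/c["fx"],(p[1]-c["cy"])/c["fy"]]); u=d.copy()
    for _ in range(20): u=d/(1+c["k1"]*(u@u))
    R=np.array(c["rotation"]); 
    return np.array(c["origin"]), R@np.array([u[0],-u[1],-1.])
def atz(c,p,z):
    o,d=ray(c,p); return o+d*(z-o[2])/d[2]
def proj(c,P):
    v=np.array(c["rotation"]).T@(np.array(P)-np.array(c["origin"])); u=np.array([v[0],-v[1]])/-v[2]
    u=u*(1+c["k1"]*(u@u)); return [float(u[0]*c["fx"]+c["cx"]),float(u[1]*c["fy"]+c["cy"])]
def tri(rays):
    A=np.zeros((3,3));b=np.zeros(3)
    for o,d in rays:
        d=d/np.linalg.norm(d);M=np.eye(3)-np.outer(d,d);A+=M;b+=M@o
    return np.linalg.solve(A,b)
E
python3 - <<'E'
from h import *
ims=[]
for n in ["scene","side","wrist"]:
    c=viewer.read_camera(n); cv2.imwrite(f"pics/{n}0.png",c["img"][:,:,::-1]); print(n,np.round(c["origin"],3),c["fx"])
    ims.append(c["img"][:,:,::-1])
    for th in ["dish","bar","ball_center","dock"]:
        for r in search_frame(n,th):
            if r["score"]>.2:
                z={"dish":.03,"bar":.096,"ball_center":.031,"dock":.02}[th]
                print(" ",th,np.round(r["score"],2),np.round(r["pixel"]),np.round(atz(c,r["pixel"],z),3))
cv2.imwrite("pics/a.png",cv2.resize(ims[0],(784,588)));
print(telemetry.get_obs())
E
```

```text
scene [-0.511 -0.58   0.983] 453.3780095746503Traceback (most recent call last):
  File "<stdin>", line 10, in <module>
  File "h.py", line 9, in atz
    o,d=ray(c,p); return o+d*(z-o[2])/d[2]
        ~~~^^^^^
  File "h.py", line 7, in ray
    return np.array(c["origin"]), R@np.array([u[0],-u[1],-1.])
                                  ~^~~~~~~~~~~~~~~~~~~~~~~~~~~
ValueError: matmul: Input operand 1 has a mismatch in its core dimension 0, with gufunc signature (n?,k),(k,m?)->(n?,m?) (size 3 is different from 4)
```

Rotation is a quaternion.

```bash
sed -i 's/np.array(c\["rotation"\])/rot(c["rotation"])/; s/^import numpy.*/&\nfrom scipy.spatial.transform import Rotation\ndef rot(q): return Rotation.from_quat(q,scalar_first=True).as_matrix()/' h.py
python3 - <<'E'
from h import *
ims=[]
for n in ["scene","side","wrist"]:
    c=viewer.read_camera(n); cv2.imwrite(f"pics/{n}0.png",c["img"][:,:,::-1]); print(n,np.round(c["origin"],3),c["fx"])
    ims.append(c["img"][:,:,::-1])
    for th in ["dish","bar","ball_center","dock"]:
        for r in search_frame(n,th):
            if r["score"]>.2:
                z={"dish":.03,"bar":.096,"ball_center":.031,"dock":.02}[th]
                print(" ",th,np.round(r["score"],2),np.round(r["pixel"]),np.round(atz(c,r["pixel"],z),3))
cv2.imwrite("pics/a.png",cv2.resize(ims[0],(784,588)));
print(telemetry.get_obs())
E
```

```text
scene [-0.511 -0.58   0.983] 453.3780095746503
  dish 0.86 [317. 239.] [ 0.517 -0.259  0.03 ]
  dish 0.72 [293. 204.] [ 0.642 -0.12   0.03 ]
  dish 0.58 [261. 183.] [0.694 0.035 0.03 ]
  bar 0.95 [292. 200.] [ 0.577 -0.139  0.096]
  bar 0.77 [261. 181.] [ 0.622 -0.001  0.096]
  bar 0.69 [313. 245.] [ 0.418 -0.281  0.096]
  ball_center 0.4 [295. 199.] [ 0.67  -0.113  0.031]
  dock 0.9 [306. 207.] [ 0.659 -0.161  0.02 ]
side [0.523 1.128 0.867] 378.3717465629084
  dish 0.88 [253. 178.] [ 0.665 -0.097  0.03 ]
  dish 0.75 [228. 210.] [0.728 0.11  0.03 ]
  dish 0.57 [291. 162.] [ 0.518 -0.23   0.03 ]
  bar 0.83 [228. 203.] [0.72  0.154 0.096]
  bar 0.72 [254. 175.] [ 0.65  -0.019  0.096]
  bar 0.72 [288. 162.] [ 0.528 -0.119  0.096]
  dock 0.72 [242. 182.] [ 0.707 -0.081  0.02 ]
wrist [0.676 0.071 0.375] 293.6847630299979
  dish 0.96 [240. 240.] [ 0.663 -0.095  0.03 ]
  dish 0.93 [298. 124.] [0.73  0.051 0.03 ]
  dish 0.85 [171. 321.] [ 0.562 -0.223  0.03 ]
  bar 0.95 [244. 243.] [ 0.669 -0.067  0.096]
  bar 0.73 [165. 316.] [ 0.578 -0.16   0.096]
  bar 0.63 [298. 124.] [0.72  0.054 0.096
[... 158 characters left out ...]
238624,  1.55538138, -0.01151079,
        1.10932507, -0.08312859]), 'joint_vel': array([ 8.01868600e-04,  4.44336012e-04,  3.34299420e-04,  2.12960755e-03,
        9.09141665e-04,  3.05934392e-04, -7.60224007e-05]), 'joint_torque': array([ 1.33941408e-04, -5.96292508e+01,  1.60678446e+00, -2.81544739e+01,
        1.25498587e-02,  1.73597695e-03,  1.16030449e-05]), 'eef_pos': array([6.75019693e-01, 3.13666344e-05, 2.31340997e-01]), 'tool_rot': array([5.34943952e-06, 7.07115155e-01, 7.07098406e-01, 2.99449403e-05]), 'contact_force': array([-0.35041189,  0.14538938,  0.00067666]), 'torque': array([ 0.01195046, -0.02853011, -0.04524169]), 'grasp_force': 0.0, 'gripper_width': 1.0022963334482913}
```

View pics/a.png

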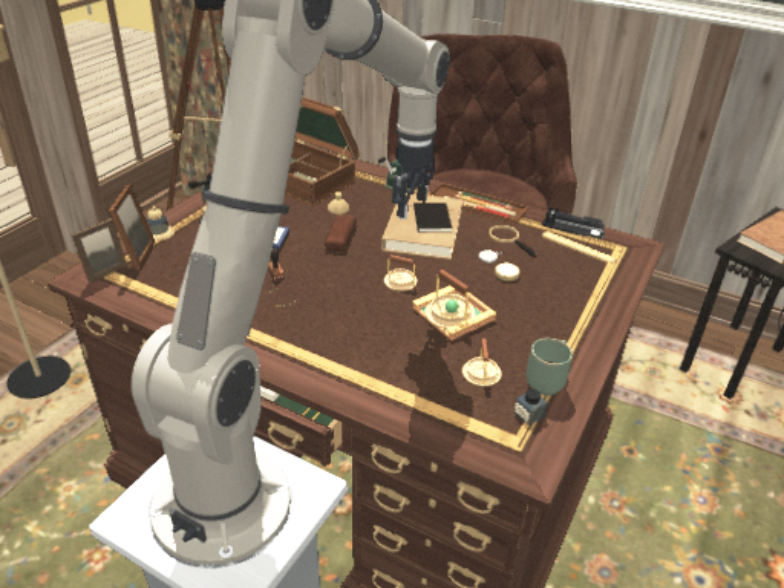

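View pics/side0.png

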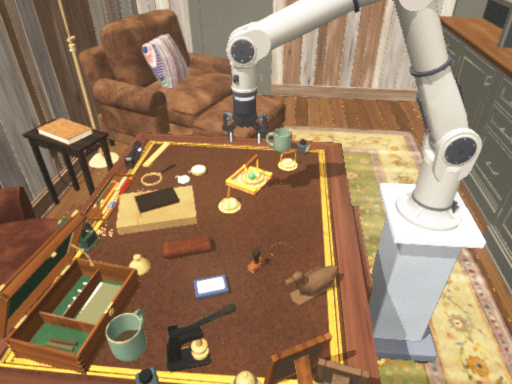

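View pics/wrist0.png

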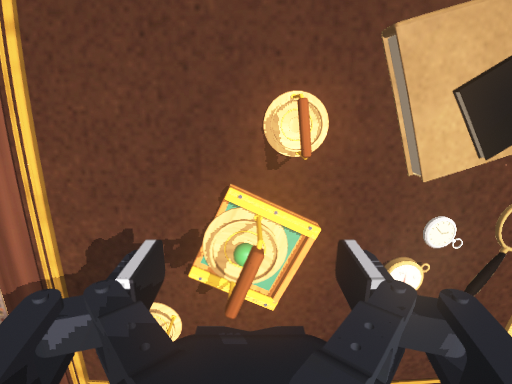

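The pictures show three look-alike dishes. In the wrist view they are A in the dock with the green ball (240,245), B behind it (297,124) and C at the front right (165,318). In the scene view they are A (296,199), B (261,183) and C (315,242). I choose A, the docked one with the ball. Now one close crop with enlarged views.

```bash
python3 - <<'E'
import cv2,numpy as np
w=cv2.imread("pics/wrist0.png")[170:330,170:340]; s=cv2.imread("pics/scene0.png")[170:230,262:332]; d=cv2.imread("pics/side0.png")[145:205,215:285]
I=cv2.INTER_CUBIC
W=cv2.resize(w,None,fx=3,fy=3,interpolation=I); S=cv2.resize(s,None,fx=4,fy=4,interpolation=I);D=cv2.resize(d,None,fx=4,fy=4,interpolation=I)
R=np.vstack([S,D]); o=np.zeros((480,510+280,3),np.uint8);o[:,:510]=W;o[:,510:]=R
cv2.imwrite("pics/c.png",o)
E
```

```text
(no output)
```

View pics/c.png

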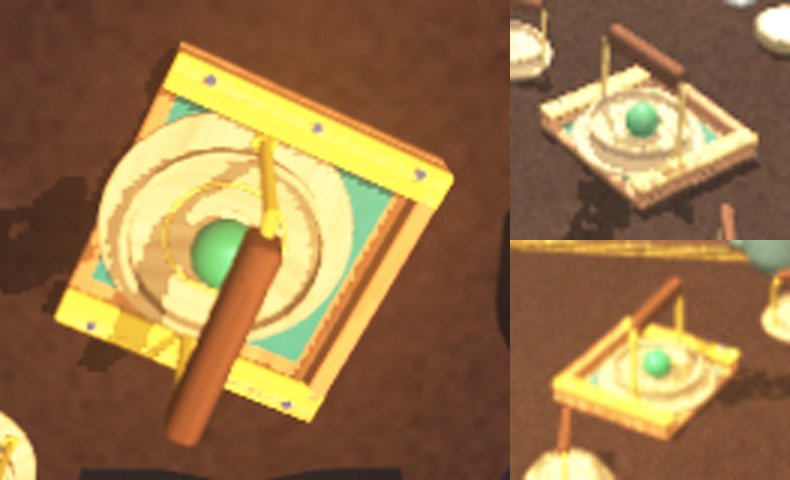

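```bash
python3 - <<'E'
from h import *
c=viewer.read_camera("wrist"); f=lambda x,y,z: atz(c,(170+x/3-.33,170+y/3-.33),z)
P=[f(*p,.022) for p in [(183,48),(452,178),(312,420),(57,318)]]
ang=lambda a,b: np.degrees(np.arctan2(*(b-a)[1::-1]))
print(np.round(P,3)); print("rail",ang(P[0],P[1]),ang(P[3],P[2]),"cross",ang(P[2],P[1]),ang(P[3],P[0]))
print("dockmid",np.mean(P,0),[np.linalg.norm(P[i]-P[i-1]) for i in range(4)])
a,b=f(264,236,.103),f(183,437,.103); print("bar",a,b,np.linalg.norm(a-b),ang(b,a),(a+b)/2)
print("ball",f(220,254,.031)); 
s=viewer.read_camera("scene"); d=viewer.read_camera("side")
sp=lambda x,y:(262+(x-510)/4,170+y/4); dp=lambda x,y:(215+(x-510)/4,145+(y-240)/4)
print("bar tri",tri([ray(s,sp(647,53)),ray(d,dp(655,305))]), "ball tri",tri([ray(s,sp(642,119)),ray(d,dp(656,362)),ray(c,(170+220/3,170+254/3))]))
print("mug",[np.round(atz(s,r["pixel"],.047),3) for r in search_frame("scene","mug_mid")])
E
```

```text
[[ 0.652 -0.025  0.022]
 [ 0.767 -0.084  0.022]
 [ 0.71  -0.209  0.022]
 [ 0.591 -0.153  0.022]]
rail -26.835804217387018 -25.2897771220062 cross 65.27222913098379 64.7724731375583
dockmid [ 0.6798687  -0.11775862  0.022     ] [np.float64(0.14193996753884655), np.float64(0.12989221624919864), np.float64(0.1384420531769949), np.float64(0.1310486551935709)]
bar [ 0.683404   -0.06941757  0.103     ] [ 0.65398127 -0.15256343  0.103     ] 0.08819824856070896 70.512714543449 [ 0.66869264 -0.1109905   0.103     ]
ball [ 0.66641711 -0.11526684  0.031     ]
bar tri [ 0.67114975 -0.1117069   0.09651848] ball tri [ 0.66875197 -0.11497968  0.02905303]
mug [array([ 0.567, -0.375,  0.047])]
```

The crop confirms A: ball, brass lips, open end towards the lower left. The bar is at about (0.669,-0.111) with yaw 70.5°, and the rails run at about -25.4°. Next I go above it.

```bash
python3 -m crank '[{"delta_rot":[0,0,5],"xyz":[-0.03,-0.002,0.02],"fingers":-1},{"delta_rot":[0,0,10],"xyz":[-0.06,-0.003,0.04],"fingers":-1},{"delta_rot":[0,0,15],"xyz":[-0.09,-0.005,0.06],"fingers":-1},{"delta_rot":[0,0,19.5],"xyz":[-0.111,-0.006,0.08],"fingers":-1},{"delta_rot":[0,0,19.5],"xyz":[-0.111,-0.006,0.08],"fingers":-1},{"delta_rot":[0,0,19.5],"xyz":[-0.111,-0.006,0.08],"fingers":-1},{"delta_rot":[0,0,19.5],"xyz":[-0.111,-0.006,0.08],"fingers":-1},{"delta_rot":[0,0,19.5],"xyz":[-0.111,-0.006,0.08],"fingers":-1}]' 60
python3 - <<'E'
from h import *
c=viewer.read_camera("wrist"); im=c["img"][:,:,::-1].copy()
o=telemetry.get_obs();print(o["t"],o["eef_pos"],o["tool_rot"])
p=o["eef_pos"].copy();p[2]=.106; R=rot(o["tool_rot"])
for v in (0*R[:,0],.044*R[:,0],-.044*R[:,0]): 
    q=proj(c,p+v);print(q);cv2.drawMarker(im,tuple(int(round(t)) for t in q),(255,0,255),0,8)
cv2.imwrite("pics/w1.png",cv2.resize(im,(768,576),interpolation=cv2.INTER_CUBIC))
E
```

```text
t: 1.85
eef_pos: [0.67, -0.1091, 0.1525]
tool_rot: [0.0, 0.816, 0.578, 0.001]
contact_force: [-0.1, 0.2, -0.7]
gripper_width: 1.003
grasp_force: 0.0
1.9 [ 0.66987012 -0.10938855  0.15237057] [2.53393401e-04 8.15909441e-01 5.78178895e-01 9.40929214e-04]
[248.8334776297105, 213.48012941267177]
[248.7717819340939, 149.66075200429975]
[248.89280796619457, 269.66051127110035]
```

View pics/w1.png

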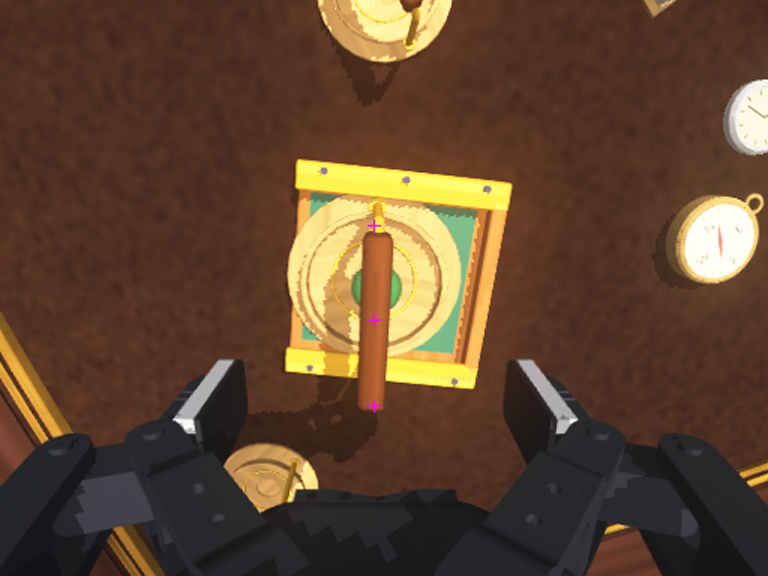

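The bar runs from (377,235) to (370,410), centred under the TCP, and the dock is clear around it. Measuring the angles properly.

```bash
python3 - <<'E'
from h import *
c=viewer.read_camera("wrist"); f=lambda x,y,z: atz(c,((x+.5)/1.5-.5,(y+.5)/1.5-.5),z)
ang=lambda a,b: np.degrees(np.arctan2(*(b-a)[1::-1]))
P=[f(*p,.022) for p in [(297,160),(512,184),(474,388),(286,370)]]
print("rail",ang(P[0],P[1]),ang(P[3],P[2]),"cross",ang(P[2],P[1]),ang(P[3],P[0]))
print("mid",np.mean(P,0),[np.linalg.norm(P[i]-P[i-1]) for i in range(4)])
a,b=f(377,235,.105),f(370.5,410,.105);print("bar",ang(b,a),(a+b)/2,np.linalg.norm(a-b))
E=[f(375.5-89*np.cos(0)+0,275,.013)];print("dish lr",f(288,278,.013),f(463,278,.013),"ball",f(376,287,.031))
q=telemetry.get_obs();print(ang(np.zeros(3),rot(q["tool_rot"])[:,0]),q["eef_pos"])
E
```

```text
rail -25.456617588737263 -25.53022199711564 cross 64.60967813969049 64.72063595514535
mid [ 0.67926322 -0.11869525  0.022     ] [np.float64(0.1396935907328962), np.float64(0.13143484711687975), np.float64(0.1398615150535153), np.float64(0.1311646225984753)]
bar 68.58119792282025 [ 0.66836842 -0.11351078  0.105     ] 0.08690097056970426
dish lr [ 0.6142394  -0.09517143  0.013     ] [ 0.72420553 -0.13389358  0.013     ] ball [ 0.66912316 -0.11557545  0.031     ]
70.61668047387462 [ 0.66967122 -0.10971152  0.15221377]
```

```bash
python3 -m crank '[{"delta_rot":[0,0,2],"xyz":[-0.004,0,0.015],"fingers":-1},{"delta_rot":[0,0,2],"xyz":[-0.004,0,0.035],"fingers":-1},{"delta_rot":[0,0,2],"xyz":[-0.004,0,0.055],"fingers":-1},{"delta_rot":[0,0,2],"xyz":[-0.004,0,0.070],"fingers":-1},{"delta_rot":[0,0,2],"xyz":[-0.004,0,0.075],"fingers":-1},{"delta_rot":[0,0,2],"xyz":[-0.004,0,0.075],"fingers":0},{"delta_rot":[0,0,2],"xyz":[-0.004,0,0.075],"fingers":0.4},{"delta_rot":[0,0,2],"xyz":[-0.004,0,0.075],"fingers":0.45},{"delta_rot":[0,0,2],"xyz":[-0.004,0,0.075],"fingers":0.5},{"delta_rot":[0,0,2],"xyz":[-0.004,0,0.075],"fingers":0.55}]' 60
python3 -m crank '[{"delta_rot":[0,0,0],"xyz":[0,0,0],"fingers":0.6},{"delta_rot":[0,0,0],"xyz":[0,0,0],"fingers":0.65},{"delta_rot":[0,0,0],"xyz":[0,0,0],"fingers":0.7},{"delta_rot":[0,0,0],"xyz":[0,0,0],"fingers":0.8},{"delta_rot":[0,0,0],"xyz":[0,0,0],"fingers":1},{"delta_rot":[0,0,0],"xyz":[0,0,0],"fingers":1},{"delta_rot":[0,0,0],"xyz":[0,0,0],"fingers":1},{"delta_rot":[0,0,0],"xyz":[0,0,0],"fingers":1}]' 60
python3 - <<'E'
from h import *
c=viewer.read_camera("wrist"); im=c["img"][:,:,::-1].copy()
o=telemetry.get_obs();print(o);R=rot(o["tool_rot"]);print(R)
cv2.imwrite("pics/w2.png",im)
# world dirs in tool axes
r=np.radians(-25.4);print("out dir in tool",R.T@np.array([-np.cos(r),-np.sin(r),0]))
E
```

```text
t: 2.95
eef_pos: [0.668, -0.1148, 0.0769]
tool_rot: [0.0, 0.827, 0.563, 0.0]
contact_force: [-1.0, -0.5, -1.6]
gripper_width: 0.224
grasp_force: 0.0
t: 3.75
eef_pos: [0.6677, -0.1148, 0.0765]
tool_rot: [0.0, 0.827, 0.563, 0.0]
contact_force: [-1.9, 0.4, 5.4]
gripper_width: 0.156
grasp_force: 59.3
{'t': 3.8, 'q': array([ 0.00428021,  0.6445316 ,  0.10626163,  1.67084384, -0.08642379,
        0.83066647, -0.22757252]), 'joint_vel': array([-1.43794492e-04, -1.91696667e-03, -1.39775979e-04,  2.24298295e-04,
        4.03798344e-05, -2.25798306e-04,  5.31711415e-04]), 'joint_torque': array([-3.57641245e-02, -6.09156203e+01,  3.47386301e+00, -2.27196121e+01,
        1.28462655e-02, -6.82955012e-01, -1.13177673e-03]), 'eef_pos': array([ 0.66771411, -0.11479619,  0.0765517 ]), 'tool_rot': array([3.65722047e-05, 8.26595315e-01, 5.62796750e-01, 5.23245186e-05]), 'contact_force': array([-2.15490644,  0.59917353,  5.43507163]), 'torque': array([0.06027374, 0.40928062, 0.03125366]), 'grasp_force': 59.316821694374084, 'gripper_width': 0.15069100781389197}
[[ 3.66519631e-01  9.30410309e-01  1.27667840e-04]
 [ 9.30410317e-01 -3.66519634e-01 -1.56468812e-06]
 [ 4.53369679e-05  1.19356964e-04 -9.99999992e-01]]
out dir in tool [ 6.79955555e-02 -9.97685617e-01 -1.15998015e-04]
```

View pics/w2.png

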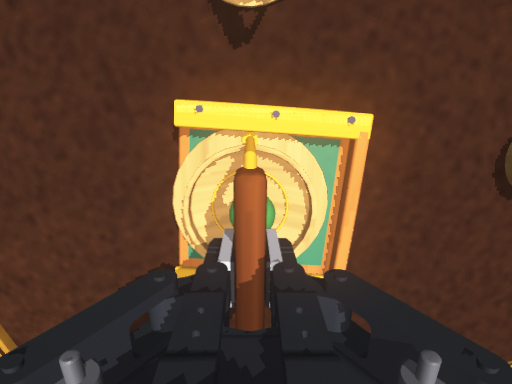

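Gripped: 59 N, opening 0.15 ≈ 14 mm. The pads sit on the bar's middle at (250,250). I lift 2 mm to float under the lips and check the force.

```bash
python3 -m crank '[{"delta_rot":[0,0,0],"xyz":[0,0,-0.0005],"fingers":1},{"delta_rot":[0,0,0],"xyz":[0,0,-0.001],"fingers":1},{"delta_rot":[0,0,0],"xyz":[0,0,-0.0015],"fingers":1},{"delta_rot":[0,0,0],"xyz":[0,0,-0.002],"fingers":1},{"delta_rot":[0,0,0],"xyz":[0,0,-0.002],"fingers":1}]' 60
```

```text
t: 4.3
eef_pos: [0.6674, -0.1147, 0.0779]
tool_rot: [-0.0, 0.827, 0.563, -0.0]
contact_force: [0.2, 0.1, -3.8]
gripper_width: 0.158
grasp_force: 58.4
```

```bash
python3 -m crank '[{"delta_rot":[0,0,0],"xyz":[0,-0.0005,0],"fingers":1},{"delta_rot":[0,0,0],"xyz":[0.0001,-0.0015,0],"fingers":1},{"delta_rot":[0,0,0],"xyz":[0.0002,-0.003,0],"fingers":1},{"delta_rot":[0,0,0],"xyz":[0.0003,-0.005,0],"fingers":1},{"delta_rot":[0,0,0],"xyz":[0.0005,-0.0075,0],"fingers":1},{"delta_rot":[0,0,0],"xyz":[0.0007,-0.0105,0],"fingers":1},{"delta_rot":[0,0,0],"xyz":[0.001,-0.0145,0],"fingers":1},{"delta_rot":[0,0,0],"xyz":[0.0013,-0.0185,0],"fingers":1},{"delta_rot":[0,0,0],"xyz":[0.0015,-0.0225,0],"fingers":1},{"delta_rot":[0,0,0],"xyz":[0.0018,-0.0265,0],"fingers":1}]' 60
```

```text
t: 5.3
eef_pos: [0.6433, -0.1032, 0.0783]
tool_rot: [-0.0, 0.827, 0.563, -0.0]
contact_force: [0.7, 0.2, -4.1]
gripper_width: 0.156
grasp_force: 58.4
```

Smooth and free of contact. Continuing at 40 mm/s.

```bash
python3 -m crank '[{"delta_rot":[0,0,0],"xyz":[0.0003,-0.004,0],"fingers":1},{"delta_rot":[0,0,0],"xyz":[0.0005,-0.008,0],"fingers":1},{"delta_rot":[0,0,0],"xyz":[0.0008,-0.012,0],"fingers":1},{"delta_rot":[0,0,0],"xyz":[0.0011,-0.016,0],"fingers":1},{"delta_rot":[0,0,0],"xyz":[0.0014,-0.020,0],"fingers":1},{"delta_rot":[0,0,0],"xyz":[0.0016,-0.024,0],"fingers":1},{"delta_rot":[0,0,0],"xyz":[0.0019,-0.028,0],"fingers":1},{"delta_rot":[0,0,0],"xyz":[0.0022,-0.032,0],"fingers":1},{"delta_rot":[0,0,0],"xyz":[0.0024,-0.036,0],"fingers":1},{"delta_rot":[0,0,0],"xyz":[0.0027,-0.040,0],"fingers":1}]' 60
python3 -m crank '[{"delta_rot":[0,0,0],"xyz":[0.0003,-0.004,0],"fingers":1},{"delta_rot":[0,0,0],"xyz":[0.0005,-0.008,0],"fingers":1},{"delta_rot":[0,0,0],"xyz":[0.0008,-0.012,0],"fingers":1},{"delta_rot":[0,0,0],"xyz":[0.0011,-0.016,0],"fingers":1},{"delta_rot":[0,0,0],"xyz":[0.0014,-0.020,0],"fingers":1},{"delta_rot":[0,0,0],"xyz":[0.0016,-0.024,0],"fingers":1},{"delta_rot":[0,0,0],"xyz":[0.0019,-0.028,0],"fingers":1},{"delta_rot":[0,0,0],"xyz":[0.0022,-0.032,0],"fingers":1},{"delta_rot":[0,0,0],"xyz":[0.0024,-0.036,0],"fingers":1},{"delta_rot":[0,0,0],"xyz":[0.0027,-0.040,0],"fingers":1}]' 60
python3 -m crank '[{"delta_rot":[0,0,0],"xyz":[0.0003,-0.0035,0],"fingers":1},{"delta_rot":[0,0,0],"xyz":[0.0005,-0.0065,0],"fingers":1},{"delta_rot":[0,0,0],"xyz":[0.0007,-0.009,0],"fingers":1},{"delta_rot":[0,0,0],"xyz":[0.0008,-0.011,0],"fingers":1},{"delta_rot":[0,0,0],"xyz":[0.0009,-0.0125,0],"fingers":1},{"delta_rot":[0,0,0],"xyz":[0.0009,-0.0135,0],"fingers":1},{"delta_rot":[0,0,0],"xyz":[0.001,-0.014,0],"fingers":1},{"delta_rot":[0,0,0],"xyz":[0.001,-0.014,0],"fingers":1},{"delta_rot":[0,0,0],"xyz":[0.001,-0.014,0],"fingers":1}]' 60
python3 - <<'E'
from h import *
for n,b in [("wrist",None),("scene",(250,330,160,230)),("side",(230,310,130,200))]:
    im=viewer.read_camera(n)["img"][:,:,::-1]
    if b: im=im[b[2]:b[3],b[0]:b[1]]
    globals()[n]=cv2.resize(im,(480,360) if b is None else (300,260),interpolation=cv2.INTER_CUBIC)
o=np.zeros((520,780,3),np.uint8);o[:360,:480]=wrist;o[:260,480:]=scene;o[260:,480:]=side
cv2.imwrite("pics/m3.png",o)
E
```

```text
t: 6.3
eef_pos: [0.6072, -0.0861, 0.0783]
tool_rot: [0.0, 0.827, 0.563, 0.0]
contact_force: [-0.8, 0.1, -2.9]
gripper_width: 0.153
grasp_force: 58.4
t: 7.3
eef_pos: [0.571, -0.0689, 0.0784]
tool_rot: [0.0, 0.827, 0.563, 0.0]
contact_force: [-0.5, -0.9, -3.0]
gripper_width: 0.152
grasp_force: 58.4
t: 8.2
eef_pos: [0.5587, -0.063, 0.0783]
tool_rot: [0.0, 0.827, 0.563, 0.0]
contact_force: [0.6, -0.3, -3.7]
gripper_width: 0.156
grasp_force: 58.4
```

View pics/m3.png

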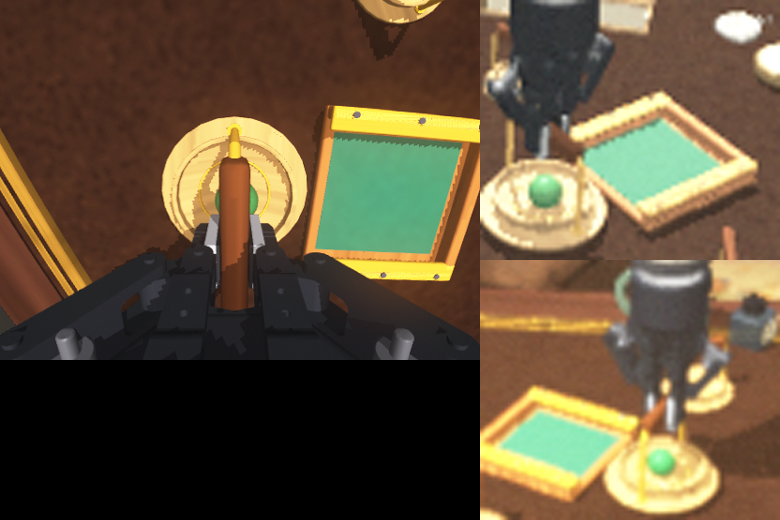

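The dish is fully out of the dock, level, with the ball in the middle ((545,190) in the scene panel). Next I lift straight up 140 mm.

```bash
python3 -m crank '[{"delta_rot":[0,0,0],"xyz":[0,0,-0.001],"fingers":1},{"delta_rot":[0,0,0],"xyz":[0,0,-0.003],"fingers":1},{"delta_rot":[0,0,0],"xyz":[0,0,-0.006],"fingers":1},{"delta_rot":[0,0,0],"xyz":[0,0,-0.011],"fingers":1},{"delta_rot":[0,0,0],"xyz":[0,0,-0.017],"fingers":1},{"delta_rot":[0,0,0],"xyz":[0,0,-0.024],"fingers":1},{"delta_rot":[0,0,0],"xyz":[0,0,-0.031],"fingers":1},{"delta_rot":[0,0,0],"xyz":[0,0,-0.038],"fingers":1},{"delta_rot":[0,0,0],"xyz":[0,0,-0.045],"fingers":1},{"delta_rot":[0,0,0],"xyz":[0,0,-0.052],"fingers":1}]' 60
python3 -m crank '[{"delta_rot":[0,0,0],"xyz":[0,0,-0.007],"fingers":1},{"delta_rot":[0,0,0],"xyz":[0,0,-0.014],"fingers":1},{"delta_rot":[0,0,0],"xyz":[0,0,-0.021],"fingers":1},{"delta_rot":[0,0,0],"xyz":[0,0,-0.028],"fingers":1},{"delta_rot":[0,0,0],"xyz":[0,0,-0.035],"fingers":1},{"delta_rot":[0,0,0],"xyz":[0,0,-0.042],"fingers":1},{"delta_rot":[0,0,0],"xyz":[0,0,-0.049],"fingers":1},{"delta_rot":[0,0,0],"xyz":[0,0,-0.056],"fingers":1},{"delta_rot":[0,0,0],"xyz":[0,0,-0.063],"fingers":1},{"delta_rot":[0,0,0],"xyz":[0,0,-0.070],"fingers":1}]' 60
python3 -m crank '[{"delta_rot":[0,0,0],"xyz":[0,0,-0.006],"fingers":1},{"delta_rot":[0,0,0],"xyz":[0,0,-0.011],"fingers":1},{"delta_rot":[0,0,0],"xyz":[0,0,-0.015],"fingers":1},{"delta_rot":[0,0,0],"xyz":[0,0,-0.018],"fingers":1},{"delta_rot":[0,0,0],"xyz":[0,0,-0.019],"fingers":1},{"delta_rot":[0,0,0],"xyz":[0,0,-0.020],"fingers":1},{"delta_rot":[0,0,0],"xyz":[0,0,-0.020],"fingers":1},{"delta_rot":[0,0,0],"xyz":[0,0,-0.020],"fingers":1}]' 60
python3 - <<'E'
from h import *
o=telemetry.get_obs();R=rot(o["tool_rot"]);print(o["q"],np.degrees(np.arctan2(R[1,0],R[0,0])),R[:,2])
for n,b in [("wrist",None),("scene",(230,320,130,210)),("side",(240,330,100,180))]:
    im=viewer.read_camera(n)["img"][:,:,::-1]
    if b: im=im[b[2]:b[3],b[0]:b[1]]
    globals()[n]=cv2.resize(im,(480,360) if b is None else (300,260),interpolation=cv2.INTER_CUBIC)
o=np.zeros((520,780,3),np.uint8);o[:360,:480]=wrist;o[:260,480:]=scene;o[260:,480:]=side
cv2.imwrite("pics/m4.png",o)
E
```

```text
t: 9.35
eef_pos: [0.5586, -0.063, 0.131]
tool_rot: [0.0, 0.827, 0.563, 0.0]
contact_force: [0.7, 0.4, -3.9]
gripper_width: 0.155
grasp_force: 58.4
t: 10.35
eef_pos: [0.5585, -0.0629, 0.2009]
tool_rot: [-0.0, 0.827, 0.563, 0.0]
contact_force: [-0.0, -0.7, -3.3]
gripper_width: 0.154
grasp_force: 58.4
t: 11.15
eef_pos: [0.5585, -0.0629, 0.2201]
tool_rot: [-0.0, 0.827, 0.563, -0.0]
contact_force: [-0.2, 0.4, -3.6]
gripper_width: 0.155
grasp_force: 58.4
[-0.09980889  0.30287058  0.1241895   1.8487929  -0.04413709  0.99291948
 -0.33233141] 68.49991972103159 [-3.49833266e-04  1.90903815e-05 -9.99999939e-01]
```

View pics/m4.png

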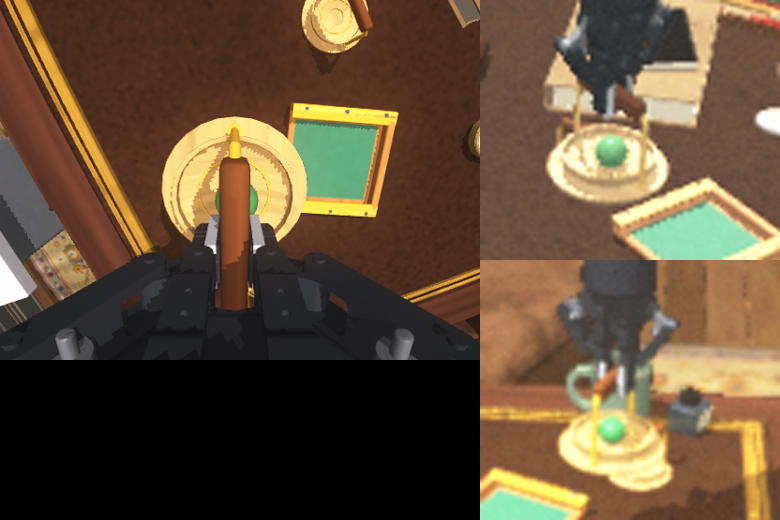

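Held level at about 15 cm, ball in the middle. Now the quarter turn: 93.5° brings the bar in line with the rails.

```bash
python3 -m crank '[{"delta_rot":[0,0,0.5],"xyz":[0,0,0],"fingers":1},{"delta_rot":[0,0,1.5],"xyz":[0,0,0],"fingers":1},{"delta_rot":[0,0,3],"xyz":[0,0,0],"fingers":1},{"delta_rot":[0,0,5],"xyz":[0,0,0],"fingers":1},{"delta_rot":[0,0,8],"xyz":[0,0,0],"fingers":1},{"delta_rot":[0,0,11],"xyz":[0,0,0],"fingers":1},{"delta_rot":[0,0,14.5],"xyz":[0,0,0],"fingers":1},{"delta_rot":[0,0,18],"xyz":[0,0,0],"fingers":1},{"delta_rot":[0,0,21.5],"xyz":[0,0,0],"fingers":1},{"delta_rot":[0,0,25],"xyz":[0,0,0],"fingers":1}]' 60
python3 -m crank '[{"delta_rot":[0,0,3.5],"xyz":[0,0,0],"fingers":1},{"delta_rot":[0,0,7],"xyz":[0,0,0],"fingers":1},{"delta_rot":[0,0,10.5],"xyz":[0,0,0],"fingers":1},{"delta_rot":[0,0,14],"xyz":[0,0,0],"fingers":1},{"delta_rot":[0,0,17.5],"xyz":[0,0,0],"fingers":1},{"delta_rot":[0,0,21],"xyz":[0,0,0],"fingers":1},{"delta_rot":[0,0,24.5],"xyz":[0,0,0],"fingers":1},{"delta_rot":[0,0,28],"xyz":[0,0,0],"fingers":1},{"delta_rot":[0,0,31.5],"xyz":[0,0,0],"fingers":1},{"delta_rot":[0,0,35],"xyz":[0,0,0],"fingers":1}]' 60
python3 -m crank '[{"delta_rot":[0,0,3.5],"xyz":[0,0,0],"fingers":1},{"delta_rot":[0,0,7],"xyz":[0,0,0],"fingers":1},{"delta_rot":[0,0,10.5],"xyz":[0,0,0],"fingers":1},{"delta_rot":[0,0,14],"xyz":[0,0,0],"fingers":1},{"delta_rot":[0,0,17.5],"xyz":[0,0,0],"fingers":1},{"delta_rot":[0,0,21],"xyz":[0,0,0],"fingers":1},{"delta_rot":[0,0,24],"xyz":[0,0,0],"fingers":1},{"delta_rot":[0,0,27],"xyz":[0,0,0],"fingers":1},{"delta_rot":[0,0,29],"xyz":[0,0,0],"fingers":1},{"delta_rot":[0,0,31],"xyz":[0,0,0],"fingers":1}]' 60
python3 -m crank '[{"delta_rot":[0,0,1.2],"xyz":[0,0,0],"fingers":1},{"delta_rot":[0,0,2],"xyz":[0,0,0],"fingers":1},{"delta_rot":[0,0,2.5],"xyz":[0,0,0],"fingers":1},{"delta_rot":[0,0,2.5],"xyz":[0,0,0],"fingers":1},{"delta_rot":[0,0,2.5],"xyz":[0,0,0],"fingers":1},{"delta_rot":[0,0,2.5],"xyz":[0,0,0],"fingers":1},{"delta_rot":[0,0,2.5],"xyz":[0,0,0],"fingers":1},{"delta_rot":[0,0,2.5],"xyz":[0,0,0],"fingers":1},{"delta_rot":[0,0,2.5],"xyz":[0,0,0],"fingers":1},{"delta_rot":[0,0,2.5],"xyz":[0,0,0],"fingers":1}]' 60
cat > look.py <<'E'
from h import *
import sys
o=telemetry.get_obs();R=rot(o["tool_rot"]);print(o["t"],np.degrees(np.arctan2(R[1,0],R[0,0])),R[:,2])
for n,b in [("wrist",None),("scene",(230,320,130,210)),("side",(240,330,100,180))]:
    c=viewer.read_camera(n);im=c["img"][:,:,::-1]
    if n!="wrist":
        h=cv2.cvtColor(im,cv2.COLOR_BGR2HSV);x=im[b[2]:b[3],b[0]:b[1]].astype(int)
    if b: im=im[b[2]:b[3],b[0]:b[1]]
    globals()[n]=cv2.resize(im,(480,360) if b is None else (300,260),interpolation=cv2.INTER_CUBIC)
o=np.zeros((520,780,3),np.uint8);o[:360,:480]=wrist;o[:260,480:]=scene;o[260:,480:]=side
cv2.imwrite(sys.argv[1],o)
E
python3 look.py pics/m5.png
```

```text
t: 12.3
eef_pos: [0.5586, -0.0629, 0.2203]
tool_rot: [-0.0, 0.929, 0.369, 0.0]
contact_force: [-0.1, 0.1, -3.7]
gripper_width: 0.153
grasp_force: 58.4
t: 13.3
eef_pos: [0.5586, -0.0629, 0.2204]
tool_rot: [-0.0, 0.997, 0.072, 0.0]
contact_force: [0.1, 0.9, -3.2]
gripper_width: 0.153
grasp_force: 58.4
t: 14.3
eef_pos: [0.5586, -0.0628, 0.2204]
tool_rot: [-0.0, 0.981, -0.196, 0.0]
contact_force: [-0.0, -0.9, -3.2]
gripper_width: 0.155
grasp_force: 58.4
t: 15.3
eef_pos: [0.5586, -0.063, 0.2203]
tool_rot: [-0.0, 0.976, -0.216, 0.0]
contact_force: [-0.7, -0.7, -3.6]
gripper_width: 0.152
grasp_force: 58.4
15.3 -25.00117361283088 [ 7.38945898e-05  1.46001012e-05 -9.99999997e-01]
```

View pics/m5.png

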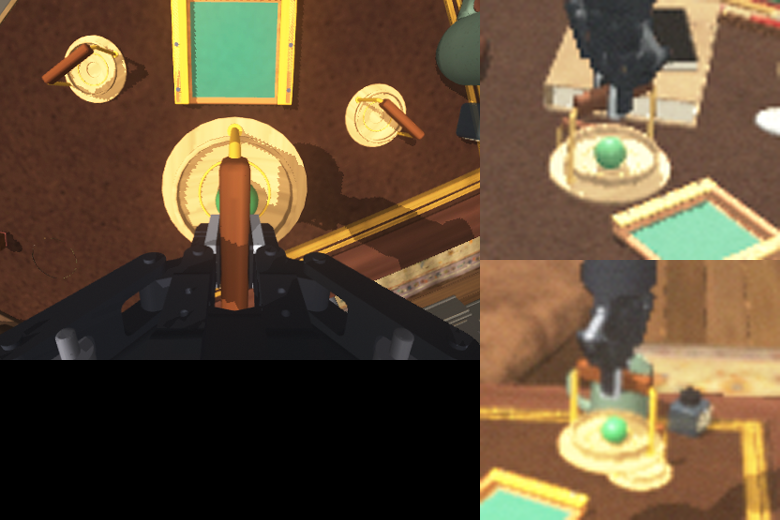

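The bar lies in line with the rails, the dish is level and the ball is near the middle. I let it settle and check that the ball is still.

```bash
cat > ball.py <<'E'
from h import *
r=[];out=[]
for n in ("scene","side"):
    c=viewer.read_camera(n); h=cv2.cvtColor(c["img"],cv2.COLOR_RGB2HSV)
    b=(230,320,130,200) if n=="scene" else (250,310,110,165)
    m=np.zeros(h.shape[:2],np.uint8); k=cv2.inRange(h,(65,110,60),(85,255,255)); m[b[2]:b[3],b[0]:b[1]]=k[b[2]:b[3],b[0]:b[1]]
    N,l,s,ce=cv2.connectedComponentsWithStats(m); i=min((j for j in range(1,N) if s[j,4]>20),key=lambda j:np.hypot(*(ce[j]-np.array(proj(c,(.5586,-.063,.174))))))
    out+=[n,s[i,4],np.round(ce[i],2)]; r.append(ray(c,ce[i]))
print(telemetry.get_obs()["t"],out,np.round(tri(r),4))
E
python3 ball.py
python3 -m crank '[{"delta_rot":[0,0,0.4],"xyz":[0,0,0],"fingers":1},{"delta_rot":[0,0,0.4],"xyz":[0,0,0],"fingers":1},{"delta_rot":[0,0,0.4],"xyz":[0,0,0],"fingers":1},{"delta_rot":[0,0,0.4],"xyz":[0,0,0],"fingers":1},{"delta_rot":[0,0,0.4],"xyz":[0,0,0],"fingers":1},{"delta_rot":[0,0,0.4],"xyz":[0,0,0],"fingers":1},{"delta_rot":[0,0,0.4],"xyz":[0,0,0],"fingers":1},{"delta_rot":[0,0,0.4],"xyz":[0,0,0],"fingers":1},{"delta_rot":[0,0,0.4],"xyz":[0,0,0],"fingers":1},{"delta_rot":[0,0,0.4],"xyz":[0,0,0],"fingers":1}]' 60
python3 ball.py
python3 -m crank '[{"delta_rot":[0,0,0],"xyz":[0,0,0],"fingers":1},{"delta_rot":[0,0,0],"xyz":[0,0,0],"fingers":1},{"delta_rot":[0,0,0],"xyz":[0,0,0],"fingers":1},{"delta_rot":[0,0,0],"xyz":[0,0,0],"fingers":1},{"delta_rot":[0,0,0],"xyz":[0,0,0],"fingers":1},{"delta_rot":[0,0,0],"xyz":[0,0,0],"fingers":1},{"delta_rot":[0,0,0],"xyz":[0,0,0],"fingers":1},{"delta_rot":[0,0,0],"xyz":[0,0,0],"fingers":1},{"delta_rot":[0,0,0],"xyz":[0,0,0],"fingers":1},{"delta_rot":[0,0,0],"xyz":[0,0,0],"fingers":1}]' 60
python3 ball.py
```

```text
t: 16.5
eef_pos: [0.5586, -0.063, 0.2203]
tool_rot: [-0.0, 0.976, -0.22, -0.0]
contact_force: [0.0, 0.2, -3.8]
gripper_width: 0.152
grasp_force: 58.4
t: 17.55
eef_pos: [0.5586, -0.063, 0.2203]
tool_rot: [-0.0, 0.976, -0.22, 0.0]
contact_force: [-0.4, 0.0, -2.9]
gripper_width: 0.154
grasp_force: 58.4Traceback (most recent call last):
  File "ball.py", line 7, in <module>
    N,l,s,ce=cv2.connectedComponentsWithStats(m); i=min((j for j in range(1,N) if s[j,4]>20),key=lambda j:np.hypot(*(ce[j]-np.array(proj(c,(.5586,-.063,.174))))))
                                                    ~~~^^^^^^^^^^^^^^^^^^^^^^^^^^^^^^^^^^^^^^^^^^^^^^^^^^^^^^^^^^^^^^^^^^^^^^^^^^^^^^^^^^^^^^^^^^^^^^^^^^^^^^^^^^^
ValueError: min() iterable argument is empty
Traceback (most recent call last):
  File "ball.py", line 7, in <module>
    N,l,s,ce=cv2.connectedComponentsWithStats(m); i=min((j for j in range(1,N) if s[j,4]>20),key=lambda j:np.hypot(*(ce[j]-np.array(proj(c,(.5586,-.063,.174))))))
                                                    ~~~^^^^^^^^^^^^^^^^^^^^^^^^^^^^^^^^^^^^^^^^^^^^^^^^^^^^^^^^^^^^^^^^^^^^^^^^^^^^^^^^^^^^^^^^^^^^^^^^^^^^^^^^^^^
ValueError: min() iterable argument is empty
Traceback (most recent call last):
  File "ball.py", line 7, in <module>
    N,l,s,ce=cv2.connectedComponentsWithStats(m); i=min((j for j in range(1,N) if s[j,4]>20),key=lambda j:np.hypot(*(ce[j]-np.array(proj(c,(.5586,-.063,.174))))))
                                                    ~~~^^^^^^^^^^^^^^^^^^^^^^^^^^^^^^^^^^^^^^^^^^^^^^^^^^^^^^^^^^^^^^^^^^^^^^^^^^^^^^^^^^^^^^^^^^^^^^^^^^^^^^^^^^^
ValueError: min() iterable argument is empty
```

```bash
sed -i 's/(65,110,60),(85,255,255)/(50,80,60),(95,255,255)/; s/>20)/>8)/' ball.py
python3 ball.py
python3 -m crank '[{"delta_rot":[0,0,0],"xyz":[0,0,0],"fingers":1},{"delta_rot":[0,0,0],"xyz":[0,0,0],"fingers":1},{"delta_rot":[0,0,0],"xyz":[0,0,0],"fingers":1},{"delta_rot":[0,0,0],"xyz":[0,0,0],"fingers":1},{"delta_rot":[0,0,0],"xyz":[0,0,0],"fingers":1},{"delta_rot":[0,0,0],"xyz":[0,0,0],"fingers":1},{"delta_rot":[0,0,0],"xyz":[0,0,0],"fingers":1},{"delta_rot":[0,0,0],"xyz":[0,0,0],"fingers":1}]' 60
python3 ball.py; python3 look.py pics/m6.png
```

```text
17.7 ['scene', np.int32(54), array([268.46, 177.13]), 'side', np.int32(38), array([280.08, 151.89])] [ 0.5583 -0.0617  0.1721]
t: 18.5
eef_pos: [0.5586, -0.063, 0.2203]
tool_rot: [-0.0, 0.976, -0.22, 0.0]
contact_force: [-0.7, -0.0, -3.5]
gripper_width: 0.153
grasp_force: 58.4
18.6 ['scene', np.int32(55), array([268.53, 177.07]), 'side', np.int32(39), array([280.03, 151.82])] [ 0.5585 -0.0619  0.1723]
18.6 -25.406392229048052 [ 5.51890415e-05  2.14413035e-05 -9.99999998e-01]
```

View pics/m6.png

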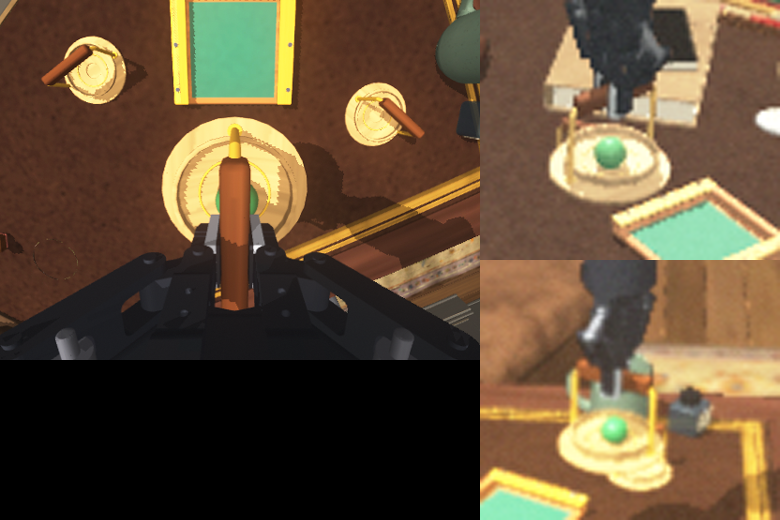

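The ball rests still, within 2 mm of the middle. The underside of the dish is about 15 cm up and the bar is in line with the rails.

```bash
python3 -c "from station import job; print(job.hand_in())"
```

```text
the job is handed in; nothing more can be done
None
```

The job is handed in, with no verdict shown: the dish was drawn out of its dock, lifted straight up to about 15 cm and turned about 94° so its bar is in line with the rails; it is level and still, with the ball at rest in the middle.

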